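# Crack open the stuck relish jar

### The job

The square relish jar standing in the metal caddy has a stuck cap. Break the cap loose with a short hard anticlockwise twist, then spin it on until it lifts off freely, without hauling the jar up out of its caddy, and set the cap right way up in the middle of the round steel dish. Leave the things standing around, such as the sauce cup, the sachet and the salt shaker, where they are.

Things in the scene. Friction and masses are not known exactly. Their poses are not given: they have to be found in the camera images.
- cap_center (a point): centre of the black ribbed cap, 60 mm in diameter, 30 mm tall, half-way up (15 mm to its lower edge and to its flat closed top); z along its axis, up. About 50 g, loose, on the jar's neck with about 1.5 mm of play sideways; below its lower edge 10 mm of thinner neck shows. Comes off anticlockwise seen from above; its own yaw tells nothing of how far it is wound on
- jar_mouth (a point): centre of the top of the neck of the square brown glass jar, 11 mm above the cap's centre when it is on. Two lugs in the cap run under two ledges of the neck, so it lifts only 2 mm until they reach the gaps, 55 to 125 degrees of turn from the start (differs, unseen: feel with small upward pulls of 5 N). A gap is about 20 degrees wide; past it the cap is held again, and stops at about 145: turn back
- caddy: square aluminium caddy, 104 mm wide, 46 mm high, fixed to the worktop, origin under its centre; the jar (84 mm wide, shoulder 88 mm above the worktop) stands in it and cannot turn
- jar (a joint): how far the jar has been pulled up out of its caddy, m; 0 fully home. It slides up if it is pulled with more than about 18 N, and does not drop back by itself; 4 mm is too much
- stuck_a (a joint): the first of two stuck spots between cap and neck, rad: 0 while stuck, more than 0.5 once broken loose; it stays so. The cap meets them within 6 degrees of turning, then needs about 0.6 N m for some 30 degrees more, so a firm grip of 30 N or more on its sides; by 50 degrees it is loose and spins easily
- stuck_b (a joint): the second stuck spot, the same
- dish_floor (a point): centre of the inner floor of the shallow round steel dish, 3 mm above the worktop; the dish is 150 mm across and 10 mm high, its flat floor about 130 mm across, fixed to the worktop
- sauce_cup_1: small black plastic sauce cup, 51 mm across, 29 mm high, loose, near the middle between the caddy and the dish; origin under its centre. Not to be disturbed
- sachet_1: condiment sachet, 56x34x16 mm, lying loose near the front edge of the worktop; origin under its centre. Not to be disturbed
- salt_shaker: white salt shaker, 40 mm wide, 81 mm high, standing loose far left of the work, further from the robot; origin under its centre. Not to be disturbed
There are look-alikes about, which are no part of the job. Of the things that look like the caddy, the largest one is meant.

How it is judged:
By the outcome, as a careful person would: the job done as asked, in the order asked, and still so for the second after the job is handed in, with the robot touching nothing.
It also fails if it takes over 67 s, if anything falls off the work surface, if the arm or the gripper's body presses on something with over 40 N, if the wrist force passes 120 N, or if a joint passes its speed limit or range.

### The arm

A 6-joint arm with a two-finger parallel gripper is mounted at the origin on a cart in front of the work surface, level with it; the furniture and walls round the work are solid. World frame = base frame: x ahead of the robot, y to its left, z up, the work surface at z = 0. Lengths are in m, angles in rad, forces in N, time in s.
With the tool pointing down it reaches from about 0.425 to 0.95 m from the base axis. Payload 3.5 kg.
Tool frame: the origin (TCP) lies at the very end of the fingers, on their centre line; the grasp point (between the pads) lies ctrl.tcp_to_grasp behind it (ctrl.tcp_to_grasp is the distance from the TCP to the grasp point, in m); z points along the fingers, y is the line along which they close (so a half turn about z gives the same grasp; the last joint's range is limited). The gripper opens to 85 mm and grips with 20 to 120 N. Pads are 22 mm wide; open, the fingers measure 114 mm over their backs; the gripper's body (76 mm by 85 mm) begins 54 mm behind the grasp point. The pads swing forward as they close: fully open they stand 13 mm farther back than shut.
Start: joints at [-1.253, 0.286, 1.577, -0, 1.279, -0.15], TCP at [0.304, -0.602, 0.231] pointing down, gripper open.
Joint ranges: [-2.77, 2.77], [-0.9, 2.22], [0.21, 2.48], [-1.53, 4.67], [0.24, 2.81], [-2.84, 2.84]. Speed limits (rad/s): [2.79, 2.79, 3.14, 3.14, 3.14, 3.14].

### API

Orientations are given as a unit quaternion [x, y, z, w].
In Python, from plant import ctrl gives the robot as it stands.
- The arm moves only by the shell command python3 -m inch 'ROWS' [FORCE]. ROWS is JSON, a list of rows, each an object with "slide": the shift along the tool's x, y, z in cm, a list of three; "turn": the turn about the tool's z in rad; "grip": the finger opening in cm, from 0 to 8.54. A call has 1 to 20 rows; each row is the pose to reach, as a shift and turn from the pose commanded when the call began, along the tool's axes at that moment; what a row does not reach only later rows make up. A row lasts 1/10 s, in which the tool goes at most 50 mm and 8.59 degrees, less where a joint would pass 70% of its speed; a pose out of reach is approached as far as the arm can. A call with a gripper value outside its range is refused whole. The fingers move at their own pace and stop on an object; FORCE is the grip in N (left out, the last holds). Time passes only in rows, so rows that repeat a pose let the fingers close. It gives the time, the measured TCP pose, the force, the opening and the grip force at its end, in the units of the state.
- ctrl.get_state(): the state, without advancing time (a new reading comes with each control period).
- ctrl.read_camera(name): name is "scene" or "top" or "wrist"; returns (picture, depth): 480x640x3 uint8, red, green, blue; 480x640 float32, m along the optical axis (not along the pixel's ray), 0 where there is no reading.
- ctrl.camera_info(name): a dict with "K" (3x3 intrinsics, pixels), "D" ([k1, k2, p1, p2, k3] as OpenCV has them; the pictures are not rectified), "camera_from_world" (4x4, takes a point from world to camera coordinates); the wrist camera has in their place "T_tool_cam" (4x4, takes a point from camera to tool coordinates, whose origin is the TCP and whose axes are the flange's). Camera axes: x right, y down, z forward; pixel columns grow to the right and rows downward; lengths in m; the calibration is good to about 2 mm. A picture is of the moment at which its call begins: read the wrist's pose just before it. camera_info takes no time and is no camera call.
- ctrl.sign_off(): hands the job in; it is judged then, once.
The state is a dict: "time": time; "qpos": joint angles; "dq": joint speeds; "joint_efforts": joint torques, N m; "eef_pos": TCP position; "tcp_rot": TCP orientation; "contact_force": force on the tool from outside, world axes, zero at the start; "wrist_torque": the same for the moment, N m; "opening": opening from 0.0 (shut) to 1.0 (fully open); "finger_force": force on a finger pad.
Only numpy, scipy, OpenCV 4.12 (cv2) and the standard library are available. Lean on these libraries where they do the work, as an engineer would, in place of code of your own. Each camera call takes 0.05 s, during which the arm holds its last target. There are 200 camera calls.

## Working session

There is one attempt and no reset: what is moved stays moved. The work goes in short steps, Python scripts to look and compute and a shell command to move; the robot and the scene stay as the last step left them, time stands still between calls to the robot, and variables do not carry over. Pictures are saved under pics/ and viewed, at most 10 in all, crops included, and the job is handed in when it is done.

```bash
mkdir -p pics; ls; python3 - <<'E'
from plant import ctrl
import cv2,numpy as np
print(ctrl.tcp_to_grasp, ctrl.get_state())
for n in ("scene","top"):
    im,d=ctrl.read_camera(n); cv2.imwrite(f"pics/{n}0.png",im[:,:,::-1]); np.savez(f"pics/{n}0.npz",im=im,d=d)
    i=ctrl.camera_info(n); print(n,np.round(i["K"],1).tolist(),np.round(i["D"],3),np.round(i["camera_from_world"],3).tolist())
print(ctrl.camera_info("wrist"))
E
```

```text
pics
0.0187 {'time': 0.0, 'qpos': array([-1.25301917e+00,  2.87180510e-01,  1.57816554e+00, -2.10031552e-06,
        1.27856862e+00, -1.50047407e-01]), 'dq': array([-3.28605006e-05, -1.01937720e-03, -1.53321620e-03, -4.86052127e-05,
       -8.55929037e-04,  1.99127193e-04]), 'joint_efforts': array([-4.98573063e-04, -4.05987525e+01, -2.92623872e+01, -1.84752057e-04,
        5.89601143e-03,  1.15976562e-06]), 'eef_pos': array([ 0.30418206, -0.60185435,  0.22994347]), 'tcp_rot': array([ 9.72766308e-01,  2.31785165e-01, -9.82554320e-05, -1.15684318e-03]), 'contact_force': array([ 0.10149296,  0.25549275, -0.34915827]), 'wrist_torque': array([ 0.02662363, -0.03605282, -0.01215518]), 'finger_force': 0.0, 'opening': 0.9939226898070501}
scene [[515.2, 0.0, 323.6], [0.0, 515.2, 247.5], [0.0, 0.0, 1.0]] [-0.153  0.     0.     0.     0.   ] [[-0.514, -0.858, -0.01, 0.319], [-0.651, 0.398, -0.647, 0.394], [0.559, -0.326, -0.763, 0.952], [0.0, 0.0, 0.0, 1.0]]
top [[612.0, 0.0, 309.4], [0.0, 612.0, 236.4], [0.0, 0.0, 1.0]] [-0.07  0.    0.    0.    0.  ] [[0.436, -0.9, 0.001, -0.199], [-0.877, -0.425, -0.223, 0.488], [0.201, 0.097, -0.975, 1.432], [0.0, 0.0, 0.0, 1.0]]
{'K': array([[422.37371134,   0.        , 312.03840641],
       [  0.        , 422.37371134, 238.3941879 ],
       [  0.        ,   0.        ,   1.        ]]), 'D': array([-0.02716359,  0.        ,  0.        ,  0.        ,  0.        ]), 'T_tool_cam': array([[-3.87145783e-06, -9.56589201e-01, -2.91439703e-01,
         7.49328938e-02],
       [ 9.99999894e-01,  1.30336387e-04, -4.41085536e-04,
        -3.08231969e-04],
       [ 4.59922858e-04, -2.91439673e-01,  9.56589099e-01,
        -1.42820606e-01],
       [ 0.00000000e+00,  0.00000000e+00,  0.00000000e+00,
         1.00000000e+00]])}
```

View pics/top0.png

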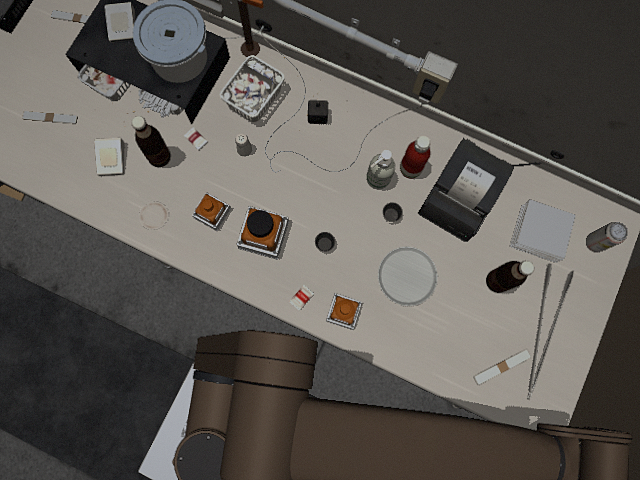

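View pics/scene0.png

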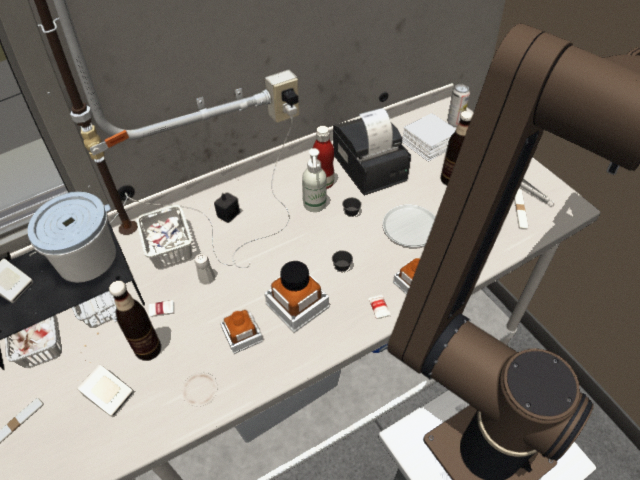

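The top view shows the cap at (261,222), the dish at (407,275), the sauce cup at (325,242) and the sachet at (301,296). In the scene view the cap is at (294,274) and the dish at (411,226).

```bash
cat > h.py <<'E'
import cv2,numpy as np
from plant import ctrl
from scipy.spatial.transform import Rotation as R
def ray(n,uv,W=None):
    i=ctrl.camera_info(n); T=i["camera_from_world"] if W is None else W
    p=cv2.undistortPoints(np.array([[uv]],float),i["K"],i["D"])[0,0]
    Rm=T[:3,:3]; return -Rm.T@T[:3,3], Rm.T@np.array([p[0],p[1],1.])
def plane(n,uv,z,W=None):
    o,d=ray(n,uv,W); return o+d*(z-o[2])/d[2]
def blob(m,seed):
    _,l,s,c=cv2.connectedComponentsWithStats(m.astype(np.uint8)); k=l[seed[1],seed[0]]; return (l==k)&(l>0),s[k],c[k]
def wristW(st):
    T=np.eye(4);T[:3,:3]=R.from_quat(st["tcp_rot"]).as_matrix();T[:3,3]=st["eef_pos"]
    return np.linalg.inv(T@ctrl.camera_info("wrist")["T_tool_cam"])
E
python3 - <<'E'
from h import *
for n,cs,ds,ss in (("top",(261,222),(407,275),[(325,242),(301,296),(243,143)]),("scene",(294,274),(411,226),[(342,262)])):
    f=np.load(f"pics/{n}0.npz");im=f["im"];d=f["d"]
    m,s,c=blob(im.max(2)<60,cs); print(n,"cap",s,c,"depth",d[cs[1],cs[0]])
    i=ctrl.camera_info(n)
    o,r=ray(n,cs); print(" depth pt",(o+r*d[cs[1],cs[0]]).round(4))
    if n=="top":
        e=cv2.fitEllipse(max(cv2.findContours(m.astype(np.uint8),0,2)[0],key=len)); print(" ell",e)
    for z in (.113,.120,.128): print(" c@",z,plane(n,c,z).round(4))
    # dish points by depth
    o,r=ray(n,ds);print(" dish ctr",(o+r*d[ds[1],ds[0]]).round(4),plane(n,ds,.003).round(4))
    for q in ss: print(" other",q,plane(n,q,.02).round(3))
    # world cloud
    P=np.array([[(lambda a:a[0]+a[1]*d[v,u])(ray(n,(u,v))) for u in range(cs[0]-45,cs[0]+45)] for v in range(cs[1]-45,cs[1]+45)]).reshape(-1,3)
    q=P[(P[:,2]>.119)&(P[:,2]<.14)]; print(" captop cloud",len(q),np.median(q,0).round(4),(q.min(0)/2+q.max(0)/2).round(4),np.ptp(q,axis=0))
st=ctrl.get_state()
E
```

```text
top cap [247 210  27  28 579] [259.80483592 223.38687392] depth 1.4243984
 depth pt [0.4938 0.1433 0.1243]
 ell ((259.8341979980469, 223.36422729492188), (25.591842651367188, 27.022247314453125), 159.68470764160156)
 c@ 0.113 [0.4918 0.1464 0.113 ]
 c@ 0.12 [0.4904 0.1451 0.12  ]
 c@ 0.128 [0.4889 0.1436 0.128 ]
 dish ctr [ 0.5543 -0.2226  0.0024] [ 0.5541 -0.2225  0.003 ]
 other (325, 242) [ 0.538 -0.004  0.02 ]
 other (301, 296) [ 0.39  -0.009  0.02 ]
 other (243, 143) [0.682 0.3   0.02 ]Traceback (most recent call last):
  File "<stdin>", line 14, in <module>
  File "h.py", line 5, in ray
    i=ctrl.camera_info(n); T=i["camera_from_world"] if W is None else W
ValueError: time passes only in moves, steps and waits
```

```bash
python3 - <<'E'
import cv2,numpy as np
a=cv2.imread("pics/top0.png");b=cv2.imread("pics/scene0.png")
A=cv2.resize(a[190:270,220:440],None,fx=3.5,fy=3.5)[:,:780];B=cv2.resize(b[190:340,240:450],None,fx=2,fy=2)
C=np.zeros((590,780,3),np.uint8);C[:280,:A.shape[1]]=A[:280];C[285:585,:420]=B;cv2.imwrite("pics/crop1.png",C)
E
```

```text
(no output)
```

View pics/crop1.png

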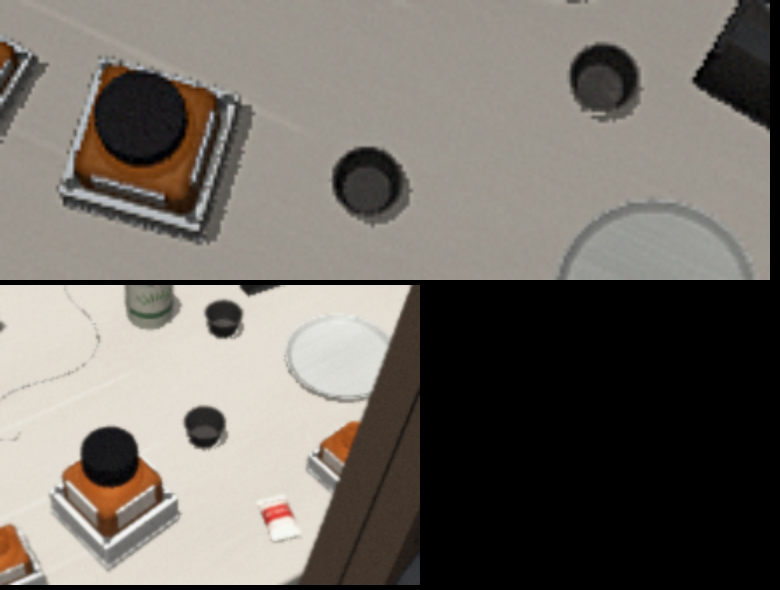

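The crop confirms the cap sits on the largest caddy and the path is clear at height. I'll move above the cap, keeping the tool's yaw so joint 6 has room to turn anticlockwise.

```bash
python3 -m inch '[{"slide":[12.5,-14.5,-2],"turn":0,"grip":8.54},{"slide":[12.5,-14.5,-2],"turn":0,"grip":8.54},{"slide":[12.5,-14.5,-2],"turn":0,"grip":8.54},{"slide":[12.5,-14.5,-2],"turn":0,"grip":8.54},{"slide":[25,-29,-2],"turn":0,"grip":8.54},{"slide":[25,-29,-2],"turn":0,"grip":8.54},{"slide":[25,-29,-2],"turn":0,"grip":8.54},{"slide":[37.5,-43.5,-2],"turn":0,"grip":8.54},{"slide":[37.5,-43.5,-2],"turn":0,"grip":8.54},{"slide":[37.5,-43.5,-2],"turn":0,"grip":8.54},{"slide":[37.5,-43.5,-2],"turn":0,"grip":8.54},{"slide":[50.3,-58.3,-2],"turn":0,"grip":8.54},{"slide":[50.3,-58.3,-2],"turn":0,"grip":8.54},{"slide":[50.3,-58.3,-2],"turn":0,"grip":8.54},{"slide":[50.3,-58.3,-2],"turn":0,"grip":8.54},{"slide":[50.3,-58.3,-2],"turn":0,"grip":8.54},{"slide":[50.3,-58.3,-2],"turn":0,"grip":8.54},{"slide":[50.3,-58.3,-2],"turn":0,"grip":8.54}]'
sed -i 's/^from scipy/import functools\ninfo=functools.lru_cache(None)(lambda n: ctrl.camera_info(n))\nfrom scipy/; s/=ctrl.camera_info(n)/=info(n)/; s/ctrl.camera_info("wrist")/info("wrist")/' h.py
python3 - <<'E'
from h import *
st=ctrl.get_state();im,d=ctrl.read_camera("wrist");cv2.imwrite("pics/w1.png",im[:,:,::-1]);np.savez("pics/w1.npz",im=im,d=d,e=st["eef_pos"],q=st["tcp_rot"])
print(st)
E
```

```text
time: 1.9
eef_pos: [0.49, 0.1451, 0.2507]
tcp_rot: [0.973, 0.233, -0.001, 0.0]
contact_force: [-1.1, -0.1, 0.5]
opening: 1.002
finger_force: 0.0
{'time': 1.9, 'qpos': array([ 8.93111411e-02, -9.50401936e-02,  1.95191861e+00, -5.47956139e-04,
        1.28617719e+00,  1.19076587e+00]), 'dq': array([-0.03558614, -0.01450505,  0.01123441, -0.0006601 , -0.00190905,
       -0.00152108]), 'joint_efforts': array([ 7.72836395e-01, -2.54114377e+01, -2.96005672e+01,  4.16428875e-02,
       -1.00810092e-02,  1.00112805e-02]), 'eef_pos': array([0.49002975, 0.14505397, 0.25068127]), 'tcp_rot': array([ 9.72572712e-01,  2.32597757e-01, -7.61844568e-04,  1.54173257e-04]), 'contact_force': array([-1.12931881, -0.12741648,  0.48524863]), 'wrist_torque': array([ 0.01722209, -0.01111488,  0.03664449]), 'finger_force': 0.0, 'opening': 1.0023830024187521}
```

View pics/w1.png

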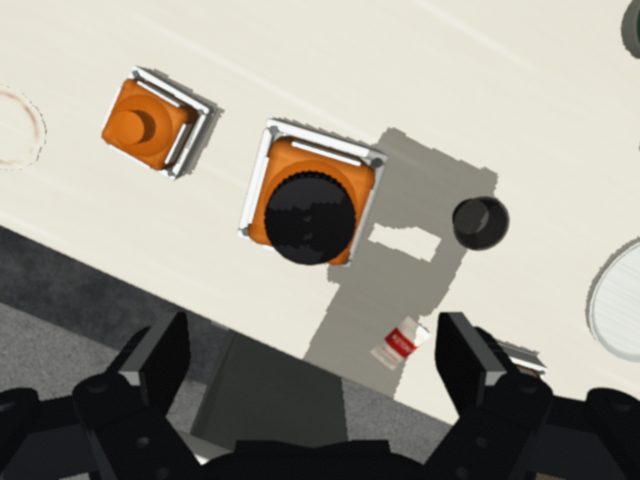

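The wrist view shows the cap at about (310,218), the sauce cup at (481,222) and the sachet at (402,343). Next I'll measure the cap precisely.

```bash
cat >> h.py <<'E'
def cloud(n,d,u0,u1,v0,v1,W=None):
    i=info(n);T=np.linalg.inv(i["camera_from_world"] if W is None else W)
    v,u=np.mgrid[v0:v1,u0:u1]; z=d[v0:v1,u0:u1].ravel()
    p=cv2.undistortPoints(np.stack([u.ravel(),v.ravel()],1).astype(float)[:,None],i["K"],i["D"])[:,0]
    P=np.c_[p*z[:,None],z]@T[:3,:3].T+T[:3,3]; return P[z>0]
def circ(P):
    xy=(P[:,:2]*1e4).astype(np.float32); (c,r)=cv2.minEnclosingCircle(xy); return np.array(c)/1e4,r/1e4
E
python3 - <<'E'
from h import *
f=np.load("pics/w1.npz");W=wristW(dict(eef_pos=f["e"],tcp_rot=f["q"]))
P=cloud("wrist",f["d"],255,370,160,275,W);h=P[P[:,2]>.105];print("z",np.percentile(h[:,2],[5,50,95]).round(4))
q=P[P[:,2]>np.percentile(h[:,2],50)-.004];print("wrist cap top",len(q),q.mean(0).round(4),circ(q))
m,s,c=blob(f["im"].max(2)<70,(310,218));e=cv2.fitEllipse(max(cv2.findContours(m.astype(np.uint8),0,2)[0],key=len));print(s,e)
for z in (.113,.12,.128):print(z,plane("wrist",e[0],z,W).round(4))
print("cup",plane("wrist",(481,222),.02,W).round(3),"sachet",plane("wrist",(402,343),.01,W).round(3))
g=np.load("pics/top0.npz");P=cloud("top",g["d"],240,285,200,245);q=P[P[:,2]>.12];print("top cap",q.mean(0).round(4),circ(q))
P=cloud("scene",np.load("pics/scene0.npz")["d"],270,320,250,300);q=P[P[:,2]>.12];print("scene cap",q.mean(0).round(4),circ(q))
for n,b in (("top",(370,445,240,310)),("scene",(375,445,200,250))):
    im=np.load(f"pics/{n}0.npz")["im"]; s=cv2.cvtColor(im,cv2.COLOR_RGB2HSV)[:,:,1]
    P=cloud(n,np.load(f"pics/{n}0.npz")["d"],*b);q=P[(P[:,2]>.006)&(P[:,2]<.014)];print(n,"dish rim",len(q),circ(q))
    sub=s[b[2]:b[3],b[0]:b[1]];t,mm=cv2.threshold(sub,0,1,cv2.THRESH_BINARY_INV+cv2.THRESH_OTSU)
    e=cv2.fitEllipse(cv2.convexHull(max(cv2.findContours(mm,0,2)[0],key=len)));cc=np.add(e[0],(b[0],b[2]));print(t,cc,e[1],plane(n,cc,.008).round(4))
E
```

```text
z [0.1234 0.1282 0.1293]
wrist cap top 6402 [0.4943 0.1493 0.1282] (array([0.49376089, 0.14901948]), 0.03032110290527344)
[ 265  171   91   94 6588] ((309.76666259765625, 217.93930053710938), (89.13311004638672, 92.21884155273438), 175.48605346679688)
0.113 [0.4926 0.1486 0.113 ]
0.12 [0.4942 0.1494 0.12  ]
0.128 [0.496  0.1502 0.128 ]
cup [ 0.539 -0.003  0.02 ] sachet [ 0.393 -0.007  0.01 ]
top cap [0.4906 0.145  0.128 ] (array([0.49095679, 0.14515615]), 0.030507272338867186)
scene cap [0.489  0.1497 0.1276] (array([0.49114883, 0.14828158]), 0.03145552062988281)
top dish rim 848 (array([ 0.5559499 , -0.22116709]), 0.12091959228515625)
15.0 [407.32004166 275.79976654] (58.833370208740234, 60.68416976928711) [ 0.5515 -0.2237  0.008 ]
scene dish rim 349 (array([ 0.5512666 , -0.22105417]), 0.09363795776367187)
47.0 [419.30464935 138.71337891] (71.47279357910156, 299.45562744140625) [ 0.8256 -0.4645  0.008 ]
```

```bash
python3 -m inch '[{"slide":[0.3,-0.1,4],"turn":0,"grip":8.54},{"slide":[0.3,-0.1,8],"turn":0,"grip":8.54},{"slide":[0.3,-0.1,11],"turn":0,"grip":8.54},{"slide":[0.3,-0.1,13],"turn":0,"grip":8.54},{"slide":[0.3,-0.1,14.5],"turn":0,"grip":8.54},{"slide":[0.3,-0.1,15.3],"turn":0,"grip":8.54},{"slide":[0.3,-0.1,15.8],"turn":0,"grip":8.54},{"slide":[0.3,-0.1,15.8],"turn":0,"grip":8.54},{"slide":[0.3,-0.1,15.8],"turn":0,"grip":8.54}]' 20
python3 -m inch '[{"slide":[0,0,0],"turn":0,"grip":6.6},{"slide":[0,0,0],"turn":0,"grip":6.4},{"slide":[0,0,0],"turn":0,"grip":6.2},{"slide":[0,0,0],"turn":0,"grip":5.5},{"slide":[0,0,0],"turn":0,"grip":5.5},{"slide":[0,0,0],"turn":0,"grip":5.5},{"slide":[0,0,0],"turn":0,"grip":5.5}]' 20
python3 - <<'E'
from h import *
im,d=ctrl.read_camera("wrist");cv2.imwrite("pics/w2.png",im[:,:,::-1]);s=ctrl.get_state();print(s["contact_force"],s["wrist_torque"],s["qpos"])
E
```

```text
time: 2.85
eef_pos: [0.4934, 0.1467, 0.0942]
tcp_rot: [0.973, 0.232, 0.001, 0.0]
contact_force: [0.6, -0.8, 0.3]
opening: 1.003
finger_force: 0.0
time: 3.55
eef_pos: [0.493, 0.1472, 0.0939]
tcp_rot: [0.973, 0.232, 0.0, -0.0]
contact_force: [-1.9, 1.0, 5.7]
opening: 0.703
finger_force: 21.8
[-1.97277742 -0.58595932  4.54648725] [0.19986596 0.22986161 0.00042922] [9.25287003e-02 9.46481939e-02 2.07139393e+00 3.24009714e-04
 9.74896174e-01 1.19533645e+00]
```

View pics/w2.png

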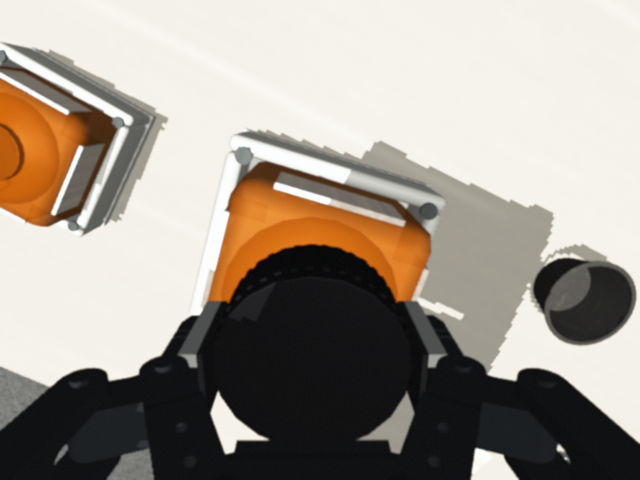

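The wrist view shows the cap centred between the pads, with its top centre at about (313,352). Next is a firm grip and the hard anticlockwise twist (negative tool turn).

```bash
python3 -m inch '[{"slide":[0,0,0],"turn":0,"grip":5},{"slide":[0,0,0],"turn":0,"grip":5},{"slide":[0,0,0],"turn":0,"grip":5},{"slide":[0,0,0],"turn":-0.14,"grip":5},{"slide":[0,0,0],"turn":-0.28,"grip":5},{"slide":[0,0,0],"turn":-0.42,"grip":5}]' 70
python3 -c "
from plant import ctrl;s=ctrl.get_state();print(s['contact_force'],s['wrist_torque'],s['qpos'][5])"
python3 -m inch '[{"slide":[0,0,0],"turn":-0.14,"grip":5},{"slide":[0,0,0],"turn":-0.28,"grip":5},{"slide":[0,0,0],"turn":-0.42,"grip":5},{"slide":[0,0,0],"turn":-0.48,"grip":5},{"slide":[0,0,0],"turn":-0.48,"grip":5}]'
python3 -c "
from plant import ctrl;s=ctrl.get_state();print(s['contact_force'],s['wrist_torque'],s['qpos'][5])"
```

```text
time: 4.2
eef_pos: [0.4932, 0.1488, 0.0943]
tcp_rot: [0.903, 0.429, 0.002, -0.002]
contact_force: [-0.9, 7.4, 6.0]
opening: 0.687
finger_force: 74.4
[-0.93407922  7.38582493  6.00751577] [ 1.27408516  0.28007726 -0.89714888] 0.7736513185916204
time: 4.7
eef_pos: [0.4933, 0.1476, 0.0943]
tcp_rot: [0.775, 0.632, 0.001, 0.0]
contact_force: [-1.8, 2.1, 6.2]
opening: 0.688
finger_force: 75.1
[-1.79229701  2.14587084  6.16314986] [0.24372496 0.28317686 0.1070461 ] 0.2941407336912495
```

```bash
python3 -m inch '[{"slide":[0,0,0],"turn":0,"grip":5},{"slide":[0,0,-0.1],"turn":0,"grip":5},{"slide":[0,0,-0.2],"turn":0,"grip":5},{"slide":[0,0,-0.2],"turn":0,"grip":5}]' 30
python3 -m inch '[{"slide":[0,0,-0.05],"turn":0,"grip":5},{"slide":[0,0,-0.1],"turn":0,"grip":5},{"slide":[0,0,-0.1],"turn":0,"grip":5}]'
python3 -m inch '[{"slide":[0,0,-0.05],"turn":0,"grip":5},{"slide":[0,0,-0.05],"turn":0,"grip":5}]'
```

```text
time: 5.1
eef_pos: [0.492, 0.1466, 0.0946]
tcp_rot: [0.775, 0.632, -0.001, -0.0]
contact_force: [0.3, -0.1, -0.1]
opening: 0.692
finger_force: 74.4
time: 5.4
eef_pos: [0.4922, 0.1468, 0.0959]
tcp_rot: [0.775, 0.632, -0.001, -0.0]
contact_force: [-0.8, 0.1, -1.4]
opening: 0.692
finger_force: 74.4
time: 5.6
eef_pos: [0.4922, 0.1468, 0.0963]
tcp_rot: [0.775, 0.632, -0.001, -0.0]
contact_force: [-0.0, -1.3, -2.5]
opening: 0.687
finger_force: 74.1
```

```bash
python3 -m inch '[{"slide":[0,0,-0.05],"turn":0,"grip":5},{"slide":[0,0,-0.05],"turn":0,"grip":5}]'
python3 -m inch '[{"slide":[0,0,-0.04],"turn":0,"grip":5},{"slide":[0,0,-0.04],"turn":0,"grip":5}]'
```

```text
time: 5.8
eef_pos: [0.4921, 0.1468, 0.0963]
tcp_rot: [0.775, 0.632, -0.001, -0.0]
contact_force: [1.2, -0.7, -7.8]
opening: 0.696
finger_force: 73.8
time: 6.0
eef_pos: [0.4921, 0.1468, 0.0964]
tcp_rot: [0.775, 0.632, -0.001, -0.0]
contact_force: [2.5, 0.2, -12.4]
opening: 0.692
finger_force: 73.4
```

Held at about 52°. I'll back off to about 5 N of pull and turn on in 8° steps while feeling for the gap.

```bash
python3 -m inch '[{"slide":[0,0,0.06],"turn":-0.07,"grip":5},{"slide":[0,0,0.06],"turn":-0.14,"grip":5},{"slide":[0,0,0.06],"turn":-0.14,"grip":5}]'
python3 -m inch '[{"slide":[0,0,0],"turn":-0.07,"grip":5},{"slide":[0,0,0],"turn":-0.14,"grip":5},{"slide":[0,0,0],"turn":-0.14,"grip":5}]'
```

```text
time: 6.3
eef_pos: [0.4918, 0.147, 0.0964]
tcp_rot: [0.729, 0.685, -0.001, -0.001]
contact_force: [0.9, 0.0, -9.2]
opening: 0.691
finger_force: 73.4
time: 6.6
eef_pos: [0.4918, 0.147, 0.0964]
tcp_rot: [0.68, 0.733, -0.001, -0.001]
contact_force: [-0.3, -0.7, -10.0]
opening: 0.688
finger_force: 73.4
```

```bash
python3 -m inch '[{"slide":[0,0,0.04],"turn":-0.07,"grip":5},{"slide":[0,0,0.04],"turn":-0.14,"grip":5},{"slide":[0,0,0.04],"turn":-0.14,"grip":5}]'
python3 -m inch '[{"slide":[0,0,0],"turn":-0.07,"grip":5},{"slide":[0,0,0],"turn":-0.14,"grip":5},{"slide":[0,0,0],"turn":-0.14,"grip":5}]'
```

```text
time: 6.9
eef_pos: [0.4922, 0.147, 0.0964]
tcp_rot: [0.627, 0.779, -0.0, -0.001]
contact_force: [-0.5, -0.9, -10.1]
opening: 0.693
finger_force: 73.4
time: 7.2
eef_pos: [0.4923, 0.147, 0.0964]
tcp_rot: [0.571, 0.821, -0.0, -0.0]
contact_force: [0.6, 0.9, -10.7]
opening: 0.693
finger_force: 73.4
```

```bash
python3 -m inch '[{"slide":[0,0,0.05],"turn":-0.07,"grip":5},{"slide":[0,0,0.05],"turn":-0.14,"grip":5},{"slide":[0,0,0.05],"turn":-0.14,"grip":5}]'
python3 -m inch '[{"slide":[0,0,0],"turn":-0.07,"grip":5},{"slide":[0,0,0],"turn":-0.14,"grip":5},{"slide":[0,0,0],"turn":-0.14,"grip":5}]'
```

```text
time: 7.5
eef_pos: [0.4927, 0.147, 0.0964]
tcp_rot: [0.513, 0.859, 0.0, -0.0]
contact_force: [0.7, 0.5, -8.8]
opening: 0.688
finger_force: 73.5
time: 7.8
eef_pos: [0.4928, 0.1471, 0.0964]
tcp_rot: [0.451, 0.892, 0.0, 0.0]
contact_force: [1.1, 0.4, -7.8]
opening: 0.686
finger_force: 73.5
```

```bash
python3 -m inch '[{"slide":[0,0,0],"turn":-0.07,"grip":5},{"slide":[0,0,0],"turn":-0.14,"grip":5},{"slide":[0,0,0],"turn":-0.14,"grip":5}]'
python3 -m inch '[{"slide":[0,0,0],"turn":-0.07,"grip":5},{"slide":[0,0,0],"turn":-0.14,"grip":5},{"slide":[0,0,0],"turn":-0.14,"grip":5}]'
```

```text
time: 8.1
eef_pos: [0.4929, 0.147, 0.0965]
tcp_rot: [0.388, 0.922, 0.0, 0.0]
contact_force: [0.1, 0.3, -8.9]
opening: 0.689
finger_force: 73.6
time: 8.4
eef_pos: [0.493, 0.147, 0.097]
tcp_rot: [0.323, 0.946, 0.0, 0.0]
contact_force: [-0.7, -0.6, -4.6]
opening: 0.687
finger_force: 74.0
```

The force is falling and z is rising at about 115°, so the gap is probably here. Small upward test.

```bash
python3 -m inch '[{"slide":[0,0,-0.05],"turn":-0.04,"grip":5},{"slide":[0,0,-0.1],"turn":-0.06,"grip":5},{"slide":[0,0,-0.1],"turn":-0.06,"grip":5}]'
```

```text
time: 8.7
eef_pos: [0.4938, 0.1471, 0.0984]
tcp_rot: [0.294, 0.956, 0.001, 0.001]
contact_force: [0.8, 0.6, -0.5]
opening: 0.689
finger_force: 74.4
```

```bash
python3 -m inch '[{"slide":[0,0,-0.1],"turn":0,"grip":5},{"slide":[0,0,-0.2],"turn":0,"grip":5},{"slide":[0,0,-0.3],"turn":0,"grip":5},{"slide":[0,0,-0.3],"turn":0,"grip":5}]'
python3 -m inch '[{"slide":[0,0,-0.3],"turn":0,"grip":5},{"slide":[0,0,-0.6],"turn":0,"grip":5},{"slide":[0,0,-0.9],"turn":0,"grip":5},{"slide":[0,0,-1.2],"turn":0,"grip":5},{"slide":[0,0,-1.5],"turn":0,"grip":5},{"slide":[0,0,-2],"turn":0,"grip":5}]'
```

```text
time: 9.1
eef_pos: [0.4936, 0.1471, 0.1011]
tcp_rot: [0.293, 0.956, 0.0, 0.001]
contact_force: [-0.5, -0.1, -0.7]
opening: 0.689
finger_force: 74.4
time: 9.7
eef_pos: [0.4924, 0.1469, 0.1203]
tcp_rot: [0.293, 0.956, -0.0, -0.0]
contact_force: [0.4, -0.9, -0.2]
opening: 0.689
finger_force: 74.4
```

The cap came off freely. Next I'll raise it and travel toward the dish, stopping where the wrist camera sees the dish.

```bash
python3 -m inch '[{"slide":[0,0,-3],"turn":0,"grip":5},{"slide":[0,0,-7],"turn":0,"grip":5},{"slide":[-1,-1,-11],"turn":0,"grip":5},{"slide":[-4,-3,-13],"turn":0,"grip":5},{"slide":[-7,-5.5,-13],"turn":0,"grip":5},{"slide":[-10,-8,-13],"turn":0,"grip":5},{"slide":[-13,-10.5,-13],"turn":0,"grip":5},{"slide":[-16,-13,-13],"turn":0,"grip":5},{"slide":[-19,-15.5,-13],"turn":0,"grip":5},{"slide":[-22,-18,-13],"turn":0,"grip":5},{"slide":[-25,-20.5,-13],"turn":0,"grip":5},{"slide":[-28,-23,-13],"turn":0,"grip":5},{"slide":[-31,-25,-13],"turn":0,"grip":5},{"slide":[-33,-26.5,-13],"turn":0,"grip":5},{"slide":[-33.9,-27.4,-13],"turn":0,"grip":5},{"slide":[-33.9,-27.4,-13],"turn":0,"grip":5},{"slide":[-33.9,-27.4,-13],"turn":0,"grip":5}]'
python3 - <<'E'
from h import *
st=ctrl.get_state();im,d=ctrl.read_camera("wrist");np.savez("pics/w3.npz",im=im,d=d,e=st["eef_pos"],q=st["tcp_rot"]);print(st["qpos"].round(3))
t,dt=ctrl.read_camera("top");s,ds=ctrl.read_camera("scene");np.savez("pics/top3.npz",im=t,d=dt)
A=np.hstack([im[:,:,::-1],np.vstack([t[150:390,200:500],s[180:420,180:480]])[:,:,::-1]])
cv2.imwrite("pics/w3.png",cv2.resize(A,(800,int(480*800/940))))
E
```

```text
time: 11.4
eef_pos: [0.6201, -0.2689, 0.2501]
tcp_rot: [0.292, 0.956, 0.0, -0.0]
contact_force: [-0.7, 0.7, -0.1]
opening: 0.693
finger_force: 74.4
[-5.590e-01  2.760e-01  1.555e+00  1.000e-03  1.312e+00 -1.537e+00]
```

View pics/w3.png

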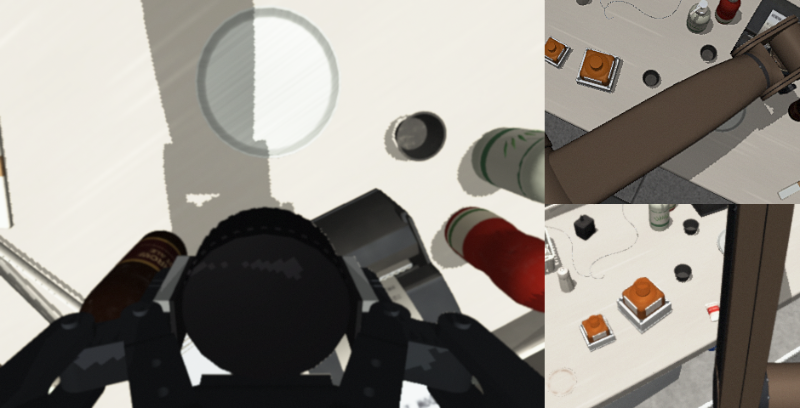

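The wrist view shows the dish whole, centred near full-size pixel (315,96), with the cap held. The other views show the jar still at home and the cup and sachet in place.

```bash
python3 - <<'E'
from h import *
f=np.load("pics/w3.npz");W=wristW(dict(eef_pos=f["e"],tcp_rot=f["q"]))
P=cloud("wrist",f["d"],215,415,0,200,W)
q=P[(P[:,2]>.0065)&(P[:,2]<.02)];c=np.array([.5525,-.223]);
for _ in range(5):
    r=np.hypot(*(q[:,:2]-c).T);k=q[(r<.085)&(r>.06)]
    A=np.c_[2*k[:,:2],np.ones(len(k))];s=np.linalg.lstsq(A,(k[:,:2]**2).sum(1),rcond=None)[0];c=s[:2]
print("rim fit",c.round(4),np.sqrt(s[2]+c@c),len(k), np.ptp(k,axis=0))
g=cv2.cvtColor(f["im"],cv2.COLOR_RGB2GRAY)
h=cv2.HoughCircles(g[:200],cv2.HOUGH_GRADIENT,1,30,param1=60,param2=25,minRadius=65,maxRadius=95);print(h)
if h is not None:
    u=h[0,0,:2];print(plane("wrist",u,.009,W).round(4),plane("wrist",u,.003,W).round(4))
print("cup",plane("wrist",(493,160),.02,W).round(3))
for uv in((231.5,96),(397,96),(315,9.5),(315,183)): print(plane("wrist",uv,.009,W).round(4))
t=np.load("pics/top0.npz");P=cloud("top",t["d"],365,450,235,315)
q=P[(P[:,2]>.006)&(P[:,2]<.02)];c=np.array([.5525,-.223])
for _ in range(5):
    r=np.hypot(*(q[:,:2]-c).T);k=q[(r<.085)&(r>.06)]
    A=np.c_[2*k[:,:2],np.ones(len(k))];s=np.linalg.lstsq(A,(k[:,:2]**2).sum(1),rcond=None)[0];c=s[:2]
print("top rim",c.round(4),np.sqrt(s[2]+c@c),len(k))
E
```

```text
rim fit [ 0.5533 -0.2202] 0.07123298710063936 3901 [0.14867239 0.14852535 0.00603372]
[[[314.5  91.5  82.6]]]
[ 0.5471 -0.2161  0.009 ] [ 0.5469 -0.2159  0.003 ]
cup [ 0.682 -0.118  0.02 ]
[ 0.5099 -0.2776  0.009 ]
[ 0.59   -0.1589  0.009 ]
[ 0.494  -0.1799  0.009 ]
[ 0.6132 -0.26    0.009 ]
top rim [ 0.551  -0.2233] 0.07053070984884645 493
```

```bash
python3 -m inch '[{"slide":[3,0,0],"turn":0,"grip":5},{"slide":[6,0.1,1],"turn":0,"grip":5},{"slide":[8.2,0.2,3],"turn":0,"grip":5},{"slide":[8.2,0.2,7],"turn":0,"grip":5},{"slide":[8.2,0.2,11],"turn":0,"grip":5},{"slide":[8.2,0.2,15],"turn":0,"grip":5},{"slide":[8.2,0.2,19],"turn":0,"grip":5},{"slide":[8.2,0.2,21.5],"turn":0,"grip":5},{"slide":[8.2,0.2,23],"turn":0,"grip":5},{"slide":[8.2,0.2,24],"turn":0,"grip":5},{"slide":[8.2,0.2,24],"turn":0,"grip":5},{"slide":[8.2,0.2,24],"turn":0,"grip":5}]'
python3 -m inch '[{"slide":[0,0,0.2],"turn":0,"grip":5},{"slide":[0,0,0.4],"turn":0,"grip":5},{"slide":[0,0,0.6],"turn":0,"grip":5},{"slide":[0,0,0.6],"turn":0,"grip":5}]'
```

```text
time: 12.75
eef_pos: [0.5546, -0.2227, 0.0117]
tcp_rot: [0.292, 0.956, -0.0, 0.001]
contact_force: [-0.6, 0.5, -0.1]
opening: 0.69
finger_force: 74.4
time: 13.15
eef_pos: [0.5534, -0.2222, 0.0041]
tcp_rot: [0.293, 0.956, 0.0, -0.0]
contact_force: [-0.9, 0.3, -1.2]
opening: 0.685
finger_force: 74.4
```

```bash
python3 -m inch '[{"slide":[0,0,0.1],"turn":0,"grip":5},{"slide":[0,0,0.2],"turn":0,"grip":5},{"slide":[0,0,0.3],"turn":0,"grip":5},{"slide":[0,0,0.3],"turn":0,"grip":5}]'
python3 -m inch '[{"slide":[0,0,0.1],"turn":0,"grip":5},{"slide":[0,0,0.1],"turn":0,"grip":5}]'
python3 -m inch '[{"slide":[0,0,0.05],"turn":0,"grip":5},{"slide":[0,0,0.05],"turn":0,"grip":5}]'
```

```text
time: 13.55
eef_pos: [0.5534, -0.2222, 0.001]
tcp_rot: [0.293, 0.956, 0.0, -0.0]
contact_force: [0.1, 0.3, -0.1]
opening: 0.683
finger_force: 74.4
time: 13.75
eef_pos: [0.5534, -0.2222, 0.0001]
tcp_rot: [0.293, 0.956, 0.0, -0.0]
contact_force: [-0.1, 0.3, -1.6]
opening: 0.693
finger_force: 74.4
time: 13.95
eef_pos: [0.5535, -0.2222, -0.0003]
tcp_rot: [0.293, 0.956, 0.0, -0.0]
contact_force: [-0.1, -0.2, -0.9]
opening: 0.693
finger_force: 74.4
```

```bash
python3 -m inch '[{"slide":[0,0,0.05],"turn":0,"grip":5},{"slide":[0,0,0.1],"turn":0,"grip":5},{"slide":[0,0,0.1],"turn":0,"grip":5}]'
python3 -m inch '[{"slide":[0,0,0.03],"turn":0,"grip":5},{"slide":[0,0,0.03],"turn":0,"grip":5}]'
```

```text
time: 14.25
eef_pos: [0.5536, -0.2223, -0.0005]
tcp_rot: [0.293, 0.956, -0.0, -0.0]
contact_force: [-2.4, 2.0, 5.0]
opening: 0.687
finger_force: 75.1
time: 14.45
eef_pos: [0.5536, -0.2223, -0.0005]
tcp_rot: [0.293, 0.956, -0.0, -0.0]
contact_force: [-3.2, 0.8, 6.0]
opening: 0.686
finger_force: 75.3
```

The cap touches at the expected height. Release, then rise to look.

```bash
python3 -m inch '[{"slide":[0,0,0],"turn":0,"grip":6.2},{"slide":[0,0,0],"turn":0,"grip":6.8},{"slide":[0,0,0],"turn":0,"grip":7.6},{"slide":[0,0,0],"turn":0,"grip":8.4},{"slide":[0,0,0],"turn":0,"grip":8.4},{"slide":[0,0,0],"turn":0,"grip":8.4},{"slide":[0,0,-0.5],"turn":0,"grip":8.4},{"slide":[0,0,-1.5],"turn":0,"grip":8.4},{"slide":[0,0,-3],"turn":0,"grip":8.4},{"slide":[0,0,-6],"turn":0,"grip":8.4},{"slide":[0,0,-10],"turn":0,"grip":8.4},{"slide":[-2,0,-14],"turn":0,"grip":8.4},{"slide":[-5,0,-18],"turn":0,"grip":8.4},{"slide":[-8,0,-22],"turn":0,"grip":8.4},{"slide":[-8,0,-25],"turn":0,"grip":8.4},{"slide":[-8,0,-25],"turn":0,"grip":8.4},{"slide":[-8,0,-25],"turn":0,"grip":8.4}]' 20
python3 - <<'E'
from h import *
st=ctrl.get_state();im,d=ctrl.read_camera("wrist");np.savez("pics/w4.npz",im=im,d=d,e=st["eef_pos"],q=st["tcp_rot"])
s,ds=ctrl.read_camera("scene");A=np.hstack([im[:,:,::-1],np.vstack([s[180:420,180:480]]*2)[:,:,::-1]])
cv2.imwrite("pics/w4.png",cv2.resize(A,(800,int(480*800/940))))
W=wristW(st);P=cloud("wrist",d,215,415,0,200,W)
h=P[P[:,2]>.025];print("cap z",np.median(h[:,2]),h.mean(0),circ(h[h[:,2]>.03]))
q=P[(P[:,2]>.0065)&(P[:,2]<.02)];c=np.array([.5525,-.223])
for _ in range(5):
    r=np.hypot(*(q[:,:2]-c).T);k=q[(r<.085)&(r>.06)]
    A=np.c_[2*k[:,:2],np.ones(len(k))];x=np.linalg.lstsq(A,(k[:,:2]**2).sum(1),rcond=None)[0];c=x[:2]
print("dish",c)
E
```

```text
time: 16.15
eef_pos: [0.62, -0.2671, 0.2505]
tcp_rot: [0.293, 0.956, -0.0, 0.001]
contact_force: [-0.9, 0.0, -0.0]
opening: 0.98
finger_force: 0.0
cap z 0.033162208571602514 [ 0.55324636 -0.22109142  0.03310438] (array([ 0.55356265, -0.22138652]), 0.029654403686523438)
dish [ 0.55321027 -0.22012446]
```

View pics/w4.png

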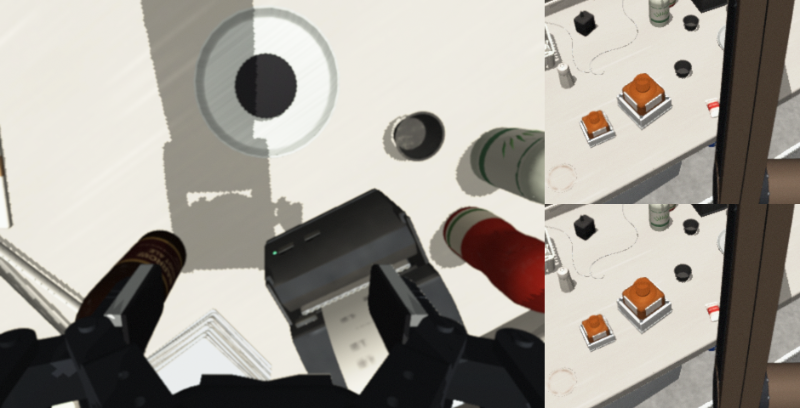

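The view shows the cap upright at (266,86), within about 1 mm of the dish's centre. The jar, cup and sachet are undisturbed, so I'll hand in.

```bash
python3 -c "
from plant import ctrl;print(ctrl.sign_off())"
```

```text
the job is handed in; nothing more can be done
None
```

The cap was broken loose, came off freely at about 120° of turn, and stands right way up about 1 mm from the dish's centre; the jar looks fully home, nothing around it looks moved, and the job was handed in at about 16 s.

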